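Ease off the knurled wheel of a glue press

TASK

The glue has set under the press that holds the decorated black panel: ease it off by lightly rolling a fingertip along the knurled rim of its big wheel, anticlockwise seen from above, without gripping it. Keep going until the brass mark on the wheel has come round to the fixed brass pointer for the second time, and leave it stopped there, mark at pointer. Do not turn the wheel of the empty press, leave everything else on the table where it stands, and finish clear of everything.

Things in the scene. Friction and masses are not known exactly. Their poses are not given: they have to be found in the camera images.
- wheel (a joint): angle in rad, not wrapped, of the wheel to turn (press with the panel): 0 = tight, mark at pointer; grows anticlockwise from above (loosening). Starts 2.0 to 4.8, the mark that far past the pointer, so it meets the pointer first at 6.283, second at 12.566, and can turn on. Fixed vertical axis and height, dry friction about 0.08 N m, stays where it is left.
- wheel_top (a point): centre of that wheel's top face, 139 mm above the table; z up, x along the brass mark, turning with it. Metal disc 96 mm wide over 36 vertical ribs (crests 48 mm from the axis, 4 mm deep, 8 mm apart), 20 mm high, rim free all round. A 12 mm spindle sticks up 6 to 15 mm from its middle (rises, does not rotate). Mark: brass bar 6 mm wide, nearly flush, axis to rim.
- press_pointer (a point): tip of the fixed brass pointer of that press, 66 mm from the wheel's axis and 109 mm above the table (10 mm below the wheel's underside); seen from above it sticks out 18 mm from under the rim.
- press: the press, fixed to the table: origin under its base, on the wheel's axis; x points towards the pointer. Base 220 (x) by 170 (y) by 14 mm with the decorated black panel on it, columns at y = +-73 mm, crossbar 40 by 175 mm with its top at 103 mm (16 mm below the wheel; column caps reach 109 mm). Nothing but wheel and spindle is higher.
- wheel_spare_mark (a point): rim end of the brass mark on the wheel of the other press, 46 mm from its axis, 139 mm above the table. That press is alike but empty: no panel under its pad. The two presses may stand either way round. Its wheel must not be turned.
- press_spare: the other, empty press, fixed: origin and axes as for the first press.
- bead_jar: bystander: small glass jar, 40 mm wide, 55 mm high, between the presses; origin at its underside.
- cork_bottle: bystander: green corked bottle, 54 mm wide, 110 mm high; origin at its underside.
- vial_tall: bystander: glass vial with black cap, 34 mm wide, 65 mm high; origin at its underside.
- stone: bystander: rough reddish stone, 50 mm wide, 28 mm high; origin at its underside.
- tub: bystander: low clear tub with lid, 60 mm wide, 35 mm high; origin at its underside.

How it is judged:
On the way, in this order (a step that is already met when the one before it is completed fails the run):
1. a finger on the rim rolls the wheel on towards the pointer (contact force between the fingers and press above 0.3 N and value of joint wheel between 5 and 6.2 rad).
2. the mark passes the pointer for the first time (value of joint wheel between 6.3 and 9 rad).
3. a finger on the rim rolls the wheel through its second turn (contact force between the fingers and press above 0.3 N and value of joint wheel between 9 and 12.2 rad).
At the end, for the whole second after the job is handed in: The wheel of the press with the panel is at rest with its mark at the pointer for the second time (joint 12.566 within 0.35 rad, about 20 degrees); the wheel of the empty press has not been turned (its mark within 8 mm of its start) and no bystander has moved more than 25 mm (value of joint wheel between 12.216 and 12.916 rad and velocity of joint wheel between -0.05 and 0.05 rad/s and distance of wheel_spare_mark from where it was at the start of the episode below 0.008 m and distance of each of bead_jar, cork_bottle, vial_tall, stone, tub from where it was at the start of the episode below 0.025 m); the robot touches nothing.
It fails at once if the wheel of the empty press is turned (mark moved over 8 mm) (distance of wheel_spare_mark from where it was at the start of the episode above 0.008 m).
It fails at once if a bystander is pushed, lifted or carried (over 25 mm) (distance of any of bead_jar, cork_bottle, vial_tall, stone, tub from where it was at the start of the episode above 0.025 m).
It fails at once if the rim is gripped or pressed hard (over 80 N) instead of lightly rolled (contact force between the fingers and press above 80 N).
It also fails if it takes over 72 s, if anything falls off the work surface, if the arm or the gripper's body presses on something with over 40 N, if the wrist force passes 120 N, or if a joint passes its speed limit or range.

ROBOT

A 6-joint arm with a two-finger parallel gripper is mounted at the origin on the work surface. World frame = base frame: x ahead of the robot, y to its left, z up, the work surface at z = 0. Lengths are in m, angles in rad, forces in N, time in s.
With the tool pointing down it reaches from about 0.3 to 0.775 m from the base axis. Payload 14.6 kg.
Tool frame: the origin (TCP) lies midway between the tips of the shut fingers; the grasp point (between the pads) lies behind it (ctrl.grasp_offset is the z of the grasp point in the tool frame, in m); z points along the fingers, y is the direction in which the jaws open and shut (so a half turn about z gives the same grasp; the last joint's range is limited). The gripper opens to 85 mm and grips with 20 to 120 N. Pads are 22 mm wide; open, the fingers measure 114 mm over their backs; the gripper's body (76 mm by 85 mm) begins 54 mm behind the grasp point. The pads swing forward as they close: fully open they stand 13 mm farther back than shut.
Start: joints at [-1.356, 0.3, 1.521, -0, 1.321, -0.067], TCP at [0.153, -0.528, 0.231] pointing down, gripper open.
Joint ranges: [-3.03, 3.03], [-0.79, 2.21], [0.23, 2.52], [-1.04, 4.18], [0, 3.07], [-2.55, 2.55]. Speed limits (rad/s): [2.22, 2.22, 2.57, 3.14, 3.14, 3.14].

INTERFACE

Orientations are given as a unit quaternion [x, y, z, w].
In Python, from station import ctrl gives the robot as it stands.
- The arm moves only by the tool step_arm, never from a script. Its argument "moves" is a list of rows, each a list of 3 entries, a list of its own where there are three numbers: the closure in counts, from 0 (fully open) to 255 (shut), then the shift along the tool's x, y, z in m, then the turn about the tool's z in rad. A call has 1 to 12 rows; each row is the pose to reach, as a shift and turn from the pose commanded when the call began, along the tool's axes at that moment; what a row does not reach only later rows make up. A row lasts 1/10 s, in which the tool goes at most 50 mm and 8.59 degrees, less where a joint would pass 70% of its speed; a pose out of reach is approached as far as the arm can. A call with a gripper value outside its range is refused whole. The fingers move at their own pace and stop on an object; "force" is the grip in N (left out, the last holds). Time passes only in rows, so rows that repeat a pose let the fingers close. It gives the time, the measured TCP pose, the force and the opening at its end, in the units of the state.
- ctrl.state(): the state, without advancing time (a new reading comes with each control period).
- ctrl.read_camera(name): name is "scene" or "side" or "wrist"; returns the picture (384x512x3 uint8, red, green, blue); there is no depth.
- ctrl.camera_params(name): a dict with "camera_matrix" (3x3 intrinsics, pixels), "R" (3x3) and "t" (3): a world point X has camera coordinates R X + t. Camera axes: x right, y down, z forward; pixel columns grow to the right and rows downward; lengths in m; the calibration is good to about 2 mm. A picture is of the moment at which its call begins: read the wrist's pose just before it. camera_params takes no time and is no camera call; for the wrist camera it gives the pose at the moment of the call.
- ctrl.finish_job(): hands the job in, once; it reports no verdict.
The state is a dict: "clock": time; "qpos": joint angles; "joint_vel": joint speeds; "joint_torque": joint torques, N m; "tcp_pos": TCP position; "eef_rot": TCP orientation; "wrist_force": force on the tool from outside, world axes, zero at the start; "ft_torque": the same for the moment, N m; "gripper_width": finger opening in m.
Only numpy, scipy, OpenCV 4.12 (cv2) and the standard library are available. Lean on these libraries where they do the work, as an engineer would, in place of code of your own. Each camera call takes 0.05 s, during which the arm holds its last target. There are 200 camera calls.

## Working session

There is one attempt and no reset: what is moved stays moved. The work goes in short steps, Python scripts to look and compute and a tool call to move; the robot and the scene stay as the last step left them, time stands still between calls to the robot, and variables do not carry over. Pictures are saved under pics/ and viewed, about 8 in all and at most 12, crops included, and the job is handed in when it is done.

Besides the shell and the picture viewer there is one more tool, called after "Emit:" as name(argument=value, ...), one argument or row to a line, values as JSON. step_arm: Moves the arm, as the interface text tells. Its arguments: {"type":"object","properties":{"moves":{"type":"array"},"force":{"type":"number"}},"required":["moves"]}

```bash
mkdir -p pics
cat > h.py <<'E'
import numpy as np,cv2
from station import ctrl
def shot(n,f):
    im=ctrl.read_camera(n); cv2.imwrite('pics/'+f,im[:,:,::-1]); return im
def ray(n,uv,z,P=None):
    P=P or ctrl.camera_params(n);K=P['camera_matrix'];R=np.array(P['R']);t=np.array(P['t'])
    c=-R.T@t; d=R.T@np.linalg.inv(K)@np.array([uv[0],uv[1],1.]); return c+d*(z-c[2])/d[2]
def proj(n,X):
    P=ctrl.camera_params(n); x=np.array(P['camera_matrix'])@(np.array(P['R'])@np.array(X)+P['t']); return x[:2]/x[2]
E
python3 - <<'E'
from h import *
a=[shot(n,n+'0.png') for n in ("scene","side","wrist")]
cv2.imwrite('pics/both.png',np.hstack(a[:2])[:,:,::-1][:, :] if 0 else cv2.resize(np.hstack(a[:2])[:,:,::-1],(800,300)))
for n in("scene","side"):
    P=ctrl.camera_params(n);R=np.array(P['R']);print(n,-R.T@P['t'],R[2])
s=ctrl.state();print(s)
E
```

```text
scene [1.20635901 0.25866991 0.80583513] [-0.65445083 -0.24373972 -0.71574092]
side [ 0.54684495 -0.77201396  0.56068702] [ 0.01991194  0.85822356 -0.5128897 ]
{'clock': 0.15, 'qpos': array([-1.35560397e+00,  3.00367595e-01,  1.52141322e+00,  2.48582329e-06,
        1.32072379e+00, -6.66208406e-02]), 'joint_vel': array([-0.00071856, -0.00118828, -0.00172951, -0.00083947,  0.00096564,
        0.00023613]), 'joint_torque': array([ 6.28815396e-04, -5.43668497e+01, -3.61888611e+01, -3.21458538e-05,
        3.17929342e-03,  2.64567922e-05]), 'tcp_pos': array([ 0.15290333, -0.52813771,  0.23084911]), 'eef_rot': array([ 9.90089020e-01,  1.40440467e-01, -3.26405643e-05, -4.54807483e-04]), 'wrist_force': array([0.21519022, 0.30725752, 0.33741926]), 'ft_torque': array([-0.01190065,  0.01775758, -0.01665412]), 'gripper_width': 0.08563066267215529}
```

View pics/scene0.png

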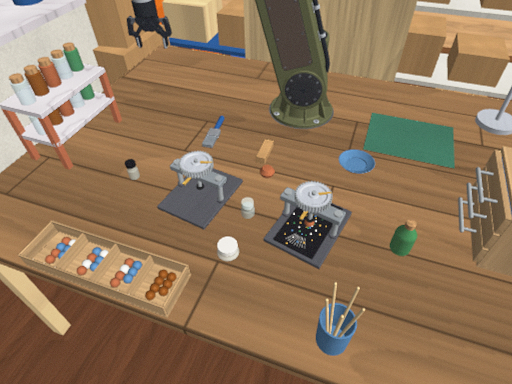

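View pics/side0.png

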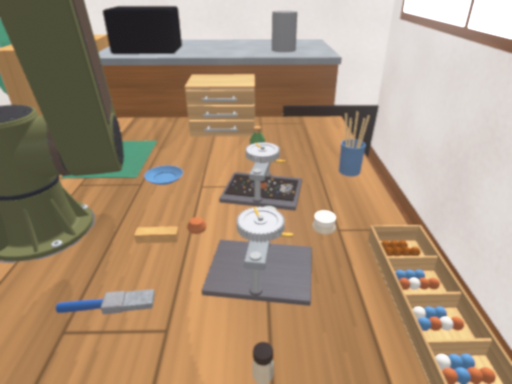

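The panel press is at scene (313,195), with the empty one at (196,165). The jar is at (248,207), the bottle at (403,238), and the pointers stick out towards +x in the side view.

Run:
```python
from h import *
a=cv2.imread('pics/scene0.png');b=cv2.imread('pics/side0.png')
c1=cv2.resize(a[165:265,260:360],(400,400),interpolation=cv2.INTER_CUBIC)
c2=cv2.resize(b[130:210,215:315],(400,320),interpolation=cv2.INTER_CUBIC)
c2=cv2.copyMakeBorder(c2,0,80,0,0,cv2.BORDER_CONSTANT)
cv2.imwrite('pics/crop.png',np.hstack([c1,c2]))
print(ray('scene',(313,194),.139),ray('side',(263,152),.139))
print('spare',ray('scene',(196,162),.139),ray('side',(261,222),.139))
for n,uv in dict(jar=(248,213),bottle=(402,250),vial=(134,178),stone=(267,174),tub=(228,255)).items(): print(n,ray('scene',uv,0.005))
```

```text
[0.57203839 0.17527808 0.139     ] [0.57117772 0.15121738 0.139     ]
spare [ 0.56056524 -0.16479255  0.139     ] [ 0.55897622 -0.17911584  0.139     ]
jar [ 0.58272993 -0.00319865  0.005     ]
bottle [0.56615246 0.43103143 0.005     ]
vial [ 0.56753969 -0.40474856  0.005     ]
stone [ 0.40692439 -0.00401037  0.005     ]
tub [ 0.73636676 -0.00133144  0.005     ]
```

View pics/crop.png

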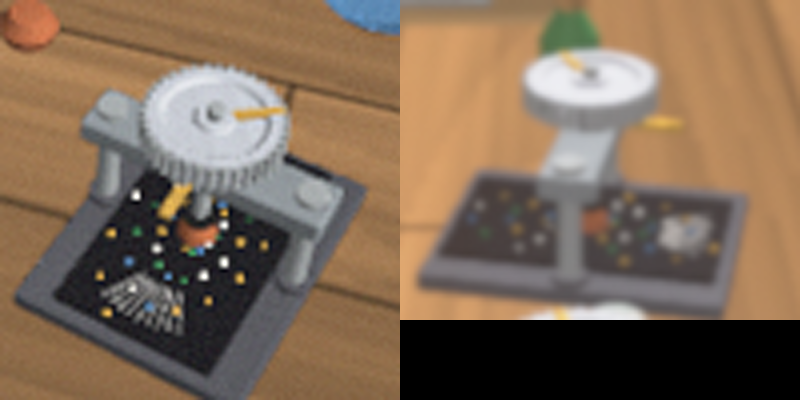

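The crop shows the panel wheel's top centred at scene (314,193). The side view puts it at about (263,149), with its mark pointing away and left (roughly 2 rad) and its pointer towards +x. Next I'll go above it for a close look.

Run:
```python
from h import *
from scipy.spatial.transform import Rotation as Ro
print(ray('scene',(314,192.5),.139),ray('side',(262.8,149.3),.139))
s=ctrl.state();T=Ro.from_quat(s['eef_rot']).as_matrix();P=ctrl.camera_params('wrist');R=np.array(P['R']);c=-R.T@P['t']
print(T, 'cam in tool',T.T@(c-s['tcp_pos']),'axis',T.T@R[2],'xaxis',T.T@R[0],P['camera_matrix'],ctrl.grasp_offset)
g=np.array([.573,.163,.30]); print('shift to above',T.T@(g-s['tcp_pos']))
```

```text
[0.56600563 0.17644833 0.139     ] [0.57107023 0.16922929 0.139     ]
[[ 9.60552948e-01  2.78097100e-01 -1.92380880e-04]
 [ 2.78097159e-01 -9.60552537e-01  8.91431678e-04]
 [ 6.31126223e-05 -9.09767902e-04 -9.99999584e-01]] cam in tool [ 0.07162601 -0.00171553 -0.14365593] axis [-2.84175851e-01 -1.56904839e-04  9.58772163e-01] xaxis [-9.05314094e-05  9.99999987e-01  1.36818737e-04] [[275.01094637   0.         255.47046402]
 [  0.         275.01094637 189.12885599]
 [  0.           0.           1.        ]] -0.0187
shift to above [ 0.5957329  -0.54710933 -0.06861557]
```

Emit:
step_arm(
  moves=[
    [255,[0.51,-0.557,-0.01],0],
    [255,[0.51,-0.557,-0.01],0],
    [255,[0.51,-0.557,-0.01],0],
    [255,[0.51,-0.557,-0.01],0],
    [255,[0.51,-0.557,-0.01],0],
    [255,[0.51,-0.557,-0.01],0],
    [255,[0.51,-0.557,-0.01],0],
    [255,[0.51,-0.557,-0.01],0],
    [255,[0.51,-0.557,-0.01],0],
    [255,[0.51,-0.557,-0.01],0],
    [255,[0.51,-0.557,-0.01],0],
    [255,[0.51,-0.557,-0.01],0],
  ],
  force=20,
)

```text
clock: 1.35
tcp_pos: [0.4195, 0.0116, 0.2394]
eef_rot: [0.99, 0.141, 0.0, 0.0]
wrist_force: [0.3, -2.1, 0.1]
gripper_width: 0.0
```

Emit:
step_arm(
  moves=[
    [255,[0.09,-0.1,0],0],
    [255,[0.09,-0.1,0],0],
    [255,[0.09,-0.1,0],0],
    [255,[0.09,-0.1,0],0],
    [255,[0.09,-0.1,0],0],
    [255,[0.09,-0.1,0],0],
  ],
)

```text
clock: 1.95
tcp_pos: [0.4774, 0.1297, 0.2391]
eef_rot: [0.99, 0.14, -0.0, 0.0]
wrist_force: [0.2, 0.0, 0.1]
gripper_width: 0.0005
```

Run:
```python
from h import *
im=shot('wrist','w1.png');print(ctrl.state()['tcp_pos'],proj('wrist',[.57,.173,.139]))
```

```text
[0.47747443 0.12959168 0.23932462] [237.98859198  70.34246695]
```

View pics/w1.png

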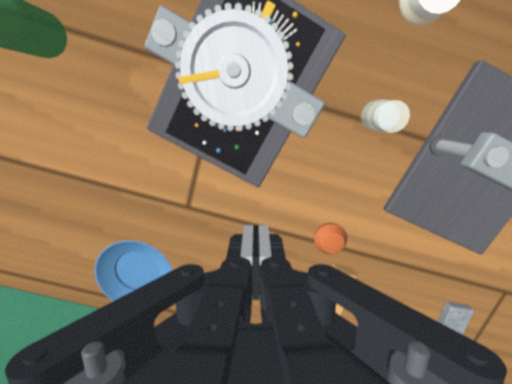

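The wrist view shows the panel wheel at about (235,68). Its mark points left to (182,78) and its pointer is at (267,8), so the mark is about 2.25 rad past the pointer. The jar is at (386,116), clear of everything.

```bash
cat >> h.py <<'E'
from scipy.spatial.transform import Rotation as Ro
def wheel(f):
    "centre and mark angle from wrist picture; wheel at rest"
    P=ctrl.camera_params('wrist'); s=ctrl.state(); im=shot('wrist',f)
    T=Ro.from_quat(s['eef_rot']).as_matrix()
    return im,P,s,T
def mark(im,P,C):
    "mark angle in world: brass pixels back-cast to the top face, within 15..45 mm of C"
    h=cv2.cvtColor(im,cv2.COLOR_RGB2HSV); m=cv2.inRange(h,(15,120,120),(32,255,255))
    v,u=np.nonzero(m); X=np.array([ray('wrist',(a,b),.139,P)[:2]-C for a,b in zip(u,v)])
    r=np.hypot(*X.T); k=(r>14)&(r<46); pp=(r>49)&(r<80)
    k=(r>.014)&(r<.046)
    d=X[k].mean(0); return np.arctan2(d[1],d[0]),k.sum(),X[k].min(0),X[k].max(0)
E
python3 - <<'E'
from h import *
im,P,s,T=wheel('w2.png')
g=cv2.cvtColor(im,cv2.COLOR_RGB2GRAY)
c=cv2.HoughCircles(g[0:160,150:330],cv2.HOUGH_GRADIENT,1,50,param1=120,param2=15,minRadius=40,maxRadius=65)
print(c)
for q in c[0][:2]:
    C=ray('wrist',(q[0]+150,q[1]),.139,P);e=ray('wrist',(q[0]+150+q[2],q[1]),.139,P)
    print(C,np.linalg.norm(e-C),T.T@(C-s['tcp_pos']),mark(im,P,C[:2]))
S=ray('wrist',(235,69),.15,P);print('spindle',S)
Q=ray('wrist',(267,5),.109,P);print('pointer',Q,np.degrees(np.arctan2(*(Q-C)[:2][::-1])),np.linalg.norm((Q-C)[:2]))
E
```

```text
[[[ 80.5  64.5  61.1]
  [169.5  62.5  45.5]]]
[0.57256481 0.18001394 0.139     ] 0.049842504672541255 [ 0.10533255 -0.02211594  0.10032722] (np.float64(2.0796695473141664), np.int64(271), array([-0.02528609, -0.01669121]), array([0.0437395 , 0.03957694]))
[0.59408123 0.11076164 0.139     ] 0.03704473834809907 [0.10682    0.05038665 0.10033652] (np.float64(-1.1120230655830632), np.int64(4410), array([-0.04342977, -0.04598986]), array([0.04592011, 0.03257986]))
spindle [0.56919946 0.17451046 0.15      ]
pointer [0.63053946 0.16512261 0.109     ] 56.15145703823472 0.06545470173638407
```

Emit:
step_arm(
  moves=[
    [255,[0.0265,-0.0175,0.03],0],
    [255,[0.0265,-0.0175,0.07],0],
    [255,[0.0265,-0.0175,0.117],0],
    [255,[0.0265,-0.0175,0.117],0],
    [255,[0.0265,-0.0175,0.117],0],
    [255,[0.0265,-0.0175,0.117],0],
  ],
)

```text
clock: 2.65
tcp_pos: [0.4995, 0.1546, 0.125]
eef_rot: [0.99, 0.14, 0.002, -0.0]
wrist_force: [0.9, 0.3, -0.1]
gripper_width: -0.0
```

Run:
```python
from h import *
im,P,s,T=wheel('w3.png');print(s['tcp_pos'],s['wrist_force'],T.T@(np.array([.570,.1745,.139])-s['tcp_pos']))
```

```text
[0.49947478 0.15459472 0.12500076] [ 0.91054098  0.31174784 -0.13149089] [ 0.07333156  0.00045251 -0.01372163]
```

View pics/w3.png

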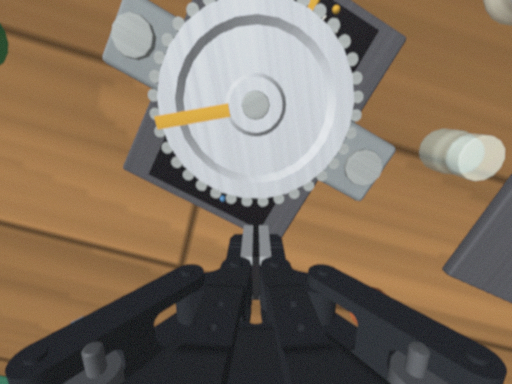

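The finger stands centred in front of the rim. The spindle is at (256,105), the finger at (257,230) and the mark at (190,117). I'll approach now.

Emit:
step_arm(
  moves=[
    [255,[0.006,0,0.001],0],
    [255,[0.011,0,0.001],0],
    [255,[0.012,0,0.001],0],
    [255,[0.013,0,0.001],0],
    [255,[0.013,0,0.001],0],
  ],
)

```text
clock: 3.2
tcp_pos: [0.5108, 0.1583, 0.1212]
eef_rot: [0.99, 0.14, -0.0, 0.0]
wrist_force: [-1.0, -0.3, -0.2]
gripper_width: -0.0
```

Run:
```python
from h import *
s=ctrl.state();P=ctrl.camera_params('wrist')
im=cv2.imread('pics/w3.png')
T=Ro.from_quat(s['eef_rot']).as_matrix();print(s['tcp_pos'],T.T@s['wrist_force'],T.T@(np.array([.570,.1745,.139])-s['tcp_pos']))
```

```text
[0.51081721 0.15829811 0.12119505] [-1.02866393 -0.03599093  0.15957384] [ 0.06135145  0.00089701 -0.01781336]
```

Emit:
step_arm(
  moves=[
    [255,[0.001,0,0],0],
    [255,[0.002,0,0],0],
    [255,[0.002,0,0],0],
    [255,[0.002,0,0],0],
  ],
)

```text
clock: 3.6
tcp_pos: [0.5127, 0.1588, 0.1212]
eef_rot: [0.99, 0.14, -0.0, -0.0]
wrist_force: [0.1, -0.4, -0.2]
gripper_width: 0.0003
```

Emit:
step_arm(
  moves=[
    [255,[0.001,0,0],0],
    [255,[0.002,0,0],0],
    [255,[0.002,0,0],0],
    [255,[0.002,0,0],0],
  ],
)

```text
clock: 4.0
tcp_pos: [0.5135, 0.1591, 0.1211]
eef_rot: [0.99, 0.14, -0.002, 0.0]
wrist_force: [-12.1, -3.7, 6.2]
gripper_width: 0.0001
```

Emit:
step_arm(
  moves=[
    [255,[0.0003,0.0058,0],-0.1],
    [255,[0.0011,0.0115,0],-0.2],
    [255,[0.0026,0.0171,0],-0.3],
    [255,[0.0046,0.0225,0],-0.4],
    [255,[0.0071,0.0277,0],-0.5],
    [255,[0.0101,0.0326,0],-0.6],
  ],
)

```text
clock: 4.6
tcp_pos: [0.5325, 0.1299, 0.1211]
eef_rot: [0.904, 0.429, -0.002, 0.0]
wrist_force: [-8.6, -7.2, 5.4]
gripper_width: 0.0001
```

```bash
cat >> h.py <<'E'
def rep(f,C=np.array([.5697,.1754])):
    im,P,s,T=wheel(f)
    print('t',s['clock'],'tcp',s['tcp_pos'],'F tool',(T.T@s['wrist_force']).round(1),'C in tool',(T[:2,:2].T@(C-s['tcp_pos'][:2])).round(4),'q6',s['qpos'][5].round(2))
    a=mark(im,P,C); print('mark past pointer',(a[0]+.157)%(2*np.pi),a[1:])
E
python3 - <<'E'
from h import *
rep('w4.png')
E
```

```text
t 4.6 tcp [0.53252828 0.12985699 0.12111308] F tool [-11.   -2.1  -5.3] C in tool [ 0.0588 -0.    ] q6 0.86
mark past pointer 2.7603059335325395 (np.int64(895), array([-0.04064848, -0.04510611]), array([0.04543262, 0.02517916]))
```

View pics/w4.png

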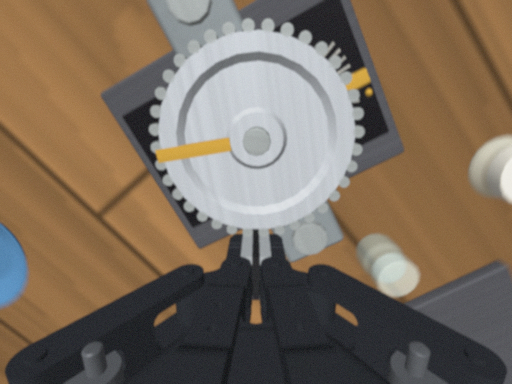

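The wheel rolled 1:1: the mark at (190,150) stayed put in the finger's frame, and with the pointer at (367,73) the wheel is at about 2.75 rad. The force is about 11 N. Continuing.

Emit:
step_arm(
  moves=[
    [255,[0.0004,0.0069,0],-0.12],
    [255,[0.0017,0.0137,0],-0.24],
    [255,[0.0037,0.0203,0],-0.36],
    [255,[0.0065,0.0266,0],-0.48],
    [255,[0.0101,0.0326,0],-0.6],
    [255,[0.0143,0.038,0],-0.72],
    [255,[0.0192,0.043,0],-0.84],
    [255,[0.0246,0.0473,0],-0.96],
    [255,[0.0305,0.0509,0],-1.08],
    [255,[0.0368,0.0538,0],-1.2],
    [255,[0.0434,0.0559,0],-1.32],
    [255,[0.0502,0.0572,0],-1.44],
  ],
)

```text
clock: 5.85
tcp_pos: [0.6102, 0.1323, 0.1212]
eef_rot: [0.397, 0.918, -0.0, 0.001]
wrist_force: [3.0, -5.4, -0.2]
gripper_width: 0.0
```

```bash
cat >> h.py <<'E'
def mark(im,P,C):
    h=cv2.cvtColor(im,cv2.COLOR_RGB2HSV); m=cv2.inRange(h,(15,120,120),(32,255,255))
    n,l,st,ce=cv2.connectedComponentsWithStats(m); out=[]
    for i in range(1,n):
        if st[i,4]<150: continue
        d=ray('wrist',ce[i],.139,P)[:2]-C; r=np.hypot(*d)
        if .015<r<.04: out.append((round((np.arctan2(d[1],d[0])+.157)%(2*np.pi),2),round(r,3),st[i,4],ce[i].round()))
    return [out]
E
python3 - <<'E'
from h import *
rep('w5.png')
E
```

```text
t 5.85 tcp [0.61018642 0.13226692 0.12119698] F tool [-5.9 -1.5  0.2] C in tool [0.0592 0.0001] q6 -0.6Traceback (most recent call last):
  File "<stdin>", line 2, in <module>
  File "h.py", line 26, in rep
    a=mark(im,P,C); print('mark past pointer',(a[0]+.157)%(2*np.pi),a[1:])
                                               ~~~~^~~~~
TypeError: can only concatenate list (not "float") to list
```

```bash
sed -i "s/print('mark past pointer'.*/print('mark past pointer',a)/" h.py
python3 - <<'E'
from h import *
rep('w6.png')
E
```

```text
t 5.9 tcp [0.61077303 0.13285078 0.12121126] F tool [-8.3  1.6  1.3] C in tool [ 0.0591 -0.0003] q6 -0.61
mark past pointer [[]]
```

View pics/w6.png

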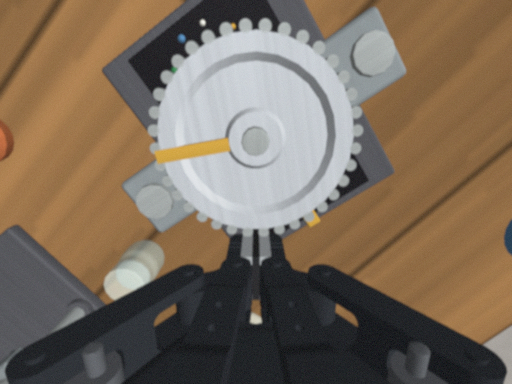

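The mark is still at (190,150) and the pointer is now at (313,218), which puts the wheel at about 4.24 rad. It is rolling without slip.

Emit:
step_arm(
  moves=[
    [255,[0.0006,0.0069,0],-0.12],
    [255,[0.0019,0.0137,0],-0.24],
    [255,[0.0039,0.0203,0],-0.36],
    [255,[0.0067,0.0266,0],-0.48],
    [255,[0.0101,0.0326,0],-0.6],
    [255,[0.0143,0.038,0],-0.72],
    [255,[0.0192,0.043,0],-0.84],
    [255,[0.0246,0.0473,0],-0.96],
    [255,[0.0305,0.0509,0],-1.08],
    [255,[0.0368,0.0538,0],-1.2],
    [255,[0.0434,0.0559,0],-1.32],
    [255,[0.0502,0.0572,0],-1.44],
  ],
)

```text
clock: 7.15
tcp_pos: [0.6177, 0.2094, 0.1213]
eef_rot: [-0.307, 0.952, -0.0, 0.001]
wrist_force: [6.0, 0.9, -3.0]
gripper_width: -0.0001
```

Run:
```python
from h import *
rep('w7.png')
im=cv2.imread('pics/w6.png');print(cv2.cvtColor(im[147:155:2,185:195:3],cv2.COLOR_BGR2HSV).reshape(-1,3)[::3])
im=cv2.imread('pics/w7.png');print(cv2.cvtColor(im[147:155:2,185:195:3],cv2.COLOR_BGR2HSV).reshape(-1,3)[::3])
```

```text
t 7.15 tcp [0.61772106 0.20939446 0.12125075] F tool [-5.4 -2.8  3. ] C in tool [0.0588 0.0005] q6 -1.93
mark past pointer [[(np.float64(5.67), np.float64(0.028), np.int32(890), array([193., 150.]))]]
[[ 20 171 213]
 [ 20 171 216]
 [ 21 171 212]
 [ 21 170 209]
 [ 21 172 206]
 [ 21 169 210]]
[[ 21 166 223]
 [ 21 169 223]
 [ 21 172 220]
 [ 20 164 221]
 [ 21 173 220]
 [ 21 172 218]]
```

The wheel is at 5.67 rad and the wrist is near the end of its range. I'll retreat, lift and wind back.

Emit:
step_arm(
  moves=[
    [255,[-0.01,0,0],0],
    [255,[-0.02,0,-0.02],0],
    [255,[-0.02,0,-0.06],0],
    [255,[-0.02,0,-0.06],0.14],
    [255,[-0.02,0,-0.06],0.28],
    [255,[-0.02,0,-0.06],0.42],
    [255,[-0.02,0,-0.06],0.56],
    [255,[-0.02,0,-0.06],0.7],
    [255,[-0.02,0,-0.06],0.84],
    [255,[-0.02,0,-0.06],0.98],
    [255,[-0.02,0,-0.06],1.12],
    [255,[-0.02,0,-0.06],1.26],
  ],
)

```text
clock: 8.4
tcp_pos: [0.6333, 0.2206, 0.1811]
eef_rot: [0.317, 0.948, -0.0, -0.0]
wrist_force: [-0.5, -0.6, -0.0]
gripper_width: -0.0001
```

Emit:
step_arm(
  moves=[
    [255,[0,0,0],0.14],
    [255,[0,0,0],0.28],
    [255,[0,0,0],0.42],
    [255,[0,0,0],0.56],
    [255,[0,0,0],0.7],
    [255,[0,0,0],0.84],
    [255,[0,0,0],0.98],
    [255,[0,0,0],1.12],
    [255,[0,0,0],1.26],
    [255,[0,0,0],1.4],
    [255,[0,0,0],1.54],
    [255,[0,0,0],1.68],
  ],
)

```text
clock: 9.6
tcp_pos: [0.6333, 0.2206, 0.1811]
eef_rot: [0.918, 0.397, -0.0, -0.0]
wrist_force: [-0.1, 0.1, -0.2]
gripper_width: -0.0002
```

Emit:
step_arm(
  moves=[
    [255,[0,0,0],0.14],
    [255,[0,0,0],0.28],
    [255,[0,0,0],0.42],
    [255,[0,0,0],0.56],
    [255,[0,0,0],0.7],
    [255,[0,0,0],0.84],
    [255,[0,0,0],0.98],
    [255,[0,0,0],1.12],
    [255,[0,0,0],1.26],
    [255,[0,0,0],1.26],
    [255,[0,0,0],1.26],
  ],
)

```text
clock: 10.7
tcp_pos: [0.6333, 0.2206, 0.1812]
eef_rot: [0.977, -0.215, -0.0, 0.0]
wrist_force: [0.1, -0.1, -0.2]
gripper_width: -0.0002
```

```bash
cat >> h.py <<'E'
def go(d,z=.1212,C=np.array([.5697,.1754])):
    s=ctrl.state();T=Ro.from_quat(s['eef_rot']).as_matrix();g=np.r_[C-d*T[:2,0]/np.hypot(*T[:2,0]),z]
    print('go',(T.T@(g-s['tcp_pos'])).round(4))
E
python3 - <<'E'
from h import *
rep('w8.png');go(.07)
E
```

```text
t 10.7 tcp [0.63330514 0.22063999 0.18115216] F tool [0.1 0.  0.2] C in tool [-0.0387  0.0678] q6 2.29
mark past pointer [[(np.float64(5.69), np.float64(0.027), np.int32(327), array([361., 227.]))]]
go [-0.1087  0.0678  0.06  ]
```

Emit:
step_arm(
  moves=[
    [255,[-0.1087,0.0678,0],0],
    [255,[-0.1087,0.0678,0],0],
    [255,[-0.1087,0.0678,0],0],
    [255,[-0.1087,0.0678,0.01],0],
    [255,[-0.1087,0.0678,0.05],0],
    [255,[-0.1087,0.0678,0.06],0],
    [255,[-0.1087,0.0678,0.06],0],
    [255,[-0.102,0.0678,0.06],0],
    [255,[-0.098,0.0678,0.06],0],
    [255,[-0.0964,0.0678,0.06],0],
    [255,[-0.0964,0.0678,0.06],0],
  ],
)

```text
clock: 11.85
tcp_pos: [0.5172, 0.2007, 0.1225]
eef_rot: [0.976, -0.217, -0.001, -0.001]
wrist_force: [-8.8, 4.7, 7.1]
gripper_width: 0.0
```

Run:
```python
from h import *
rep('w9.png')
```

```text
t 11.85 tcp [0.51716471 0.20074315 0.12245519] F tool [-10.   -0.5  -7.1] C in tool [0.0583 0.0007] q6 2.31
mark past pointer [[(np.float64(5.69), np.float64(0.029), np.int32(1104), array([280.,  71.]))]]
```

Emit:
step_arm(
  moves=[
    [255,[0.0004,0.0069,0],-0.12],
    [255,[0.0017,0.0137,0],-0.24],
    [255,[0.0037,0.0203,0],-0.36],
    [255,[0.0065,0.0266,0],-0.48],
    [255,[0.0101,0.0326,0],-0.6],
    [255,[0.0143,0.038,0],-0.72],
    [255,[0.0192,0.043,0],-0.84],
    [255,[0.0246,0.0473,0],-0.96],
    [255,[0.0305,0.0509,0],-1.08],
    [255,[0.0368,0.0538,0],-1.2],
    [255,[0.0434,0.0559,0],-1.32],
    [255,[0.0502,0.0572,0],-1.44],
  ],
)

```text
clock: 13.1
tcp_pos: [0.5384, 0.1256, 0.1223]
eef_rot: [0.876, 0.482, -0.001, 0.0]
wrist_force: [-7.8, -8.3, 7.0]
gripper_width: 0.0001
```

Run:
```python
from h import *
rep('w10.png')
```

```text
t 13.1 tcp [0.53843085 0.12559232 0.12233498] F tool [-11.3  -2.2  -7. ] C in tool [ 0.0588 -0.0002] q6 0.73
mark past pointer [[(np.float64(0.9), np.float64(0.031), np.int32(1107), array([278.,  70.]))]]
```

Emit:
step_arm(
  moves=[
    [255,[0.0004,0.0069,0],-0.12],
    [255,[0.0017,0.0137,0],-0.24],
    [255,[0.0037,0.0203,0],-0.36],
    [255,[0.0065,0.0266,0],-0.48],
    [255,[0.0101,0.0326,0],-0.6],
    [255,[0.0143,0.038,0],-0.72],
    [255,[0.0192,0.043,0],-0.84],
    [255,[0.0246,0.0473,0],-0.96],
    [255,[0.0305,0.0509,0],-1.08],
    [255,[0.0368,0.0538,0],-1.2],
    [255,[0.0434,0.0559,0],-1.32],
    [255,[0.0502,0.0572,0],-1.44],
  ],
)

```text
clock: 14.35
tcp_pos: [0.6152, 0.1374, 0.1225]
eef_rot: [0.341, 0.94, 0.0, 0.001]
wrist_force: [2.1, -4.7, 0.1]
gripper_width: -0.0002
```

Run:
```python
from h import *
rep('w11.png')
```

```text
t 14.35 tcp [0.61516484 0.13740029 0.12254901] F tool [-4.6 -2.3 -0.1] C in tool [0.0593 0.    ] q6 -0.71
mark past pointer [[(np.float64(2.3), np.float64(0.032), np.int32(1106), array([277.,  70.]))]]
```

Emit:
step_arm(
  moves=[
    [255,[0.0008,0.0069,0],-0.12],
    [255,[0.0021,0.0137,0],-0.24],
    [255,[0.0041,0.0203,0],-0.36],
    [255,[0.0068,0.0266,0],-0.48],
    [255,[0.0103,0.0326,0],-0.6],
    [255,[0.0143,0.038,0],-0.72],
    [255,[0.0192,0.043,0],-0.84],
    [255,[0.0246,0.0473,0],-0.96],
    [255,[0.0305,0.0509,0],-1.08],
    [255,[0.0368,0.0538,0],-1.2],
    [255,[0.0434,0.0559,0],-1.32],
  ],
)

```text
clock: 15.5
tcp_pos: [0.6179, 0.2093, 0.1226]
eef_rot: [-0.307, 0.952, -0.0, 0.002]
wrist_force: [5.1, 0.4, -1.4]
gripper_width: 0.0002
```

Run:
```python
from h import *
rep('w12.png')
```

```text
t 15.5 tcp [0.61786765 0.20934494 0.1226328 ] F tool [-4.4 -2.7  1.4] C in tool [0.0589 0.0007] q6 -1.93
mark past pointer [[(np.float64(3.57), np.float64(0.031), np.int32(1097), array([278.,  70.]))]]
```

The wheel is at 9.85 rad with 2.71 to go. One more wind-back.

Emit:
step_arm(
  moves=[
    [255,[-0.01,0,0],0],
    [255,[-0.02,0,-0.02],0],
    [255,[-0.02,0,-0.06],0],
    [255,[-0.02,0,-0.06],0.14],
    [255,[-0.02,0,-0.06],0.28],
    [255,[-0.02,0,-0.06],0.42],
    [255,[-0.02,0,-0.06],0.56],
    [255,[-0.02,0,-0.06],0.7],
    [255,[-0.02,0,-0.06],0.84],
    [255,[-0.02,0,-0.06],0.98],
    [255,[-0.02,0,-0.06],1.12],
    [255,[-0.02,0,-0.06],1.26],
  ],
)

```text
clock: 16.75
tcp_pos: [0.6332, 0.2205, 0.1821]
eef_rot: [0.318, 0.948, 0.0, 0.0]
wrist_force: [0.6, 0.4, 0.8]
gripper_width: 0.0002
```

Emit:
step_arm(
  moves=[
    [255,[0,0,0],0.14],
    [255,[0,0,0],0.28],
    [255,[0,0,0],0.42],
    [255,[0,0,0],0.56],
    [255,[0,0,0],0.7],
    [255,[0,0,0],0.84],
    [255,[0,0,0],0.98],
    [255,[0,0,0],1.12],
    [255,[0,0,0],1.26],
    [255,[0,0,0],1.4],
    [255,[0,0,0],1.54],
    [255,[0,0,0],1.68],
  ],
)

```text
clock: 17.95
tcp_pos: [0.6332, 0.2205, 0.1821]
eef_rot: [0.918, 0.396, 0.0, 0.0]
wrist_force: [-0.7, -0.5, 0.3]
gripper_width: -0.0001
```

Emit:
step_arm(
  moves=[
    [255,[0,0,0],0.14],
    [255,[0,0,0],0.28],
    [255,[0,0,0],0.28],
    [255,[0,0,0],0.28],
  ],
)

```text
clock: 18.35
tcp_pos: [0.633, 0.2206, 0.1817]
eef_rot: [0.963, 0.269, 0.0, 0.0]
wrist_force: [0.1, 0.5, 0.4]
gripper_width: -0.0002
```

Run:
```python
from h import *
rep('w13.png');go(.07)
```

```text
t 18.35 tcp [0.63301591 0.22063271 0.18172441] F tool [ 0.4 -0.4 -0.4] C in tool [-0.0776  0.0059] q6 1.31
mark past pointer [[]]
go [-0.1476  0.0059  0.0604]
```

Emit:
step_arm(
  moves=[
    [255,[-0.1476,0.006,0],0],
    [255,[-0.1476,0.006,0],0],
    [255,[-0.1476,0.006,0],0],
    [255,[-0.1476,0.006,0.01],0],
    [255,[-0.1476,0.006,0.05],0],
    [255,[-0.1476,0.006,0.06],0],
    [255,[-0.1476,0.006,0.06],0],
    [255,[-0.141,0.006,0.06],0],
    [255,[-0.137,0.006,0.06],0],
    [255,[-0.1353,0.006,0.06],0],
    [255,[-0.1353,0.006,0.06],0],
  ],
)

```text
clock: 19.5
tcp_pos: [0.5194, 0.1454, 0.1223]
eef_rot: [0.963, 0.268, -0.001, 0.001]
wrist_force: [-13.7, -8.4, 10.4]
gripper_width: 0.0003
```

Run:
```python
from h import *
rep('w14.png')
```

```text
t 19.5 tcp [0.51944309 0.14538837 0.12229253] F tool [-16.1   0.1 -10.3] C in tool [0.0585 0.0002] q6 1.23
mark past pointer [[(np.float64(3.59), np.float64(0.029), np.int32(732), array([245., 198.]))]]
```

Emit:
step_arm(
  moves=[
    [255,[0.0001,0.0069,0],-0.12],
    [255,[0.0013,0.0137,0],-0.24],
    [255,[0.0033,0.0203,0],-0.36],
    [255,[0.0062,0.0266,0],-0.48],
    [255,[0.0099,0.0326,0],-0.6],
    [255,[0.0143,0.038,0],-0.72],
    [255,[0.0192,0.043,0],-0.84],
    [255,[0.0246,0.0473,0],-0.96],
    [255,[0.0305,0.0509,0],-1.08],
    [255,[0.0368,0.0538,0],-1.2],
    [255,[0.0434,0.0559,0],-1.32],
    [255,[0.0502,0.0572,0],-1.44],
  ],
)

```text
clock: 20.75
tcp_pos: [0.5939, 0.1215, 0.1225]
eef_rot: [0.546, 0.838, -0.0, 0.002]
wrist_force: [1.9, -9.5, 1.1]
gripper_width: 0.0002
```

Run:
```python
from h import *
rep('w15.png')
```

```text
t 20.75 tcp [0.5939081  0.12147189 0.12246347] F tool [-9.5 -2.1 -1. ] C in tool [ 0.0591 -0.0004] q6 -0.27
mark past pointer [[(np.float64(5.07), np.float64(0.028), np.int32(736), array([244., 198.]))]]
```

Emit:
step_arm(
  moves=[
    [255,[0.0004,0.0069,0],-0.12],
    [255,[0.0017,0.0137,0],-0.24],
    [255,[0.0037,0.0203,0],-0.36],
    [255,[0.0065,0.0266,0],-0.48],
    [255,[0.0101,0.0326,0],-0.6],
    [255,[0.0143,0.038,0],-0.72],
    [255,[0.0192,0.043,0],-0.84],
    [255,[0.0246,0.0473,0],-0.96],
    [255,[0.0305,0.0509,0],-1.08],
    [255,[0.0368,0.0538,0],-1.2],
    [255,[0.0368,0.0538,0],-1.2],
  ],
)

```text
clock: 21.9
tcp_pos: [0.6286, 0.179, 0.1226]
eef_rot: [-0.023, 1.0, 0.0, 0.002]
wrist_force: [8.1, 2.0, -1.5]
gripper_width: -0.0
```

Run:
```python
from h import *
rep('w16.png')
```

```text
t 21.9 tcp [0.62859599 0.17904587 0.1225906 ] F tool [-8.2  1.6  1.6] C in tool [ 0.059 -0.001] q6 -1.39
mark past pointer [[(np.float64(0.07), np.float64(0.028), np.int32(726), array([243., 198.]))]]
```

Emit:
step_arm(
  moves=[
    [255,[-0.01,0,0],0],
    [255,[-0.025,0,0],0],
    [255,[-0.035,0,-0.03],0],
    [255,[-0.035,0,-0.08],0],
    [255,[-0.035,0,-0.12],0],
    [255,[-0.035,0,-0.12],0],
    [255,[-0.035,0,-0.12],0],
    [255,[-0.035,0,-0.12],0],
  ],
)

```text
clock: 22.75
tcp_pos: [0.6618, 0.1796, 0.2403]
eef_rot: [-0.02, 1.0, -0.0, -0.001]
wrist_force: [-1.0, 0.2, -0.9]
gripper_width: 0.0
```

Run:
```python
from h import *
rep('w17.png');im=shot('scene','s1.png')
a=cv2.imread('pics/scene0.png');b=cv2.imread('pics/s1.png')
print(ctrl.state()['joint_vel'].round(3))
f=lambda i:cv2.resize(i[140:270,110:430],(640,260),interpolation=cv2.INTER_CUBIC)
w=cv2.imread('pics/w17.png')[:,100:420]
cv2.imwrite('pics/fin.png',np.vstack([f(b),cv2.copyMakeBorder(w[:300],0,0,0,320,cv2.BORDER_CONSTANT)]))
```

```text
t 22.75 tcp [0.66179243 0.17956817 0.24025685] F tool [1.  0.2 0.9] C in tool [ 0.0922 -0.0004] q6 -1.4
mark past pointer [[(np.float64(0.07), np.float64(0.028), np.int32(203), array([249., 119.]))]]
[-0.001 -0.002 -0.003  0.    -0.002  0.001]
```

View pics/fin.png

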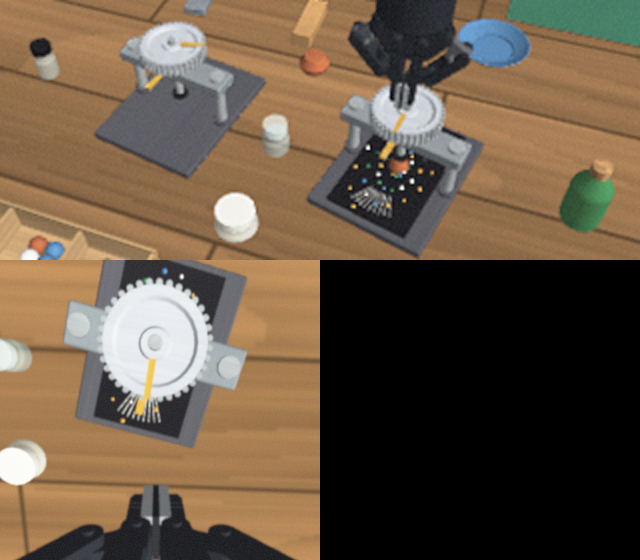

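In the wrist view the mark at (150,385) lines up with the pointer at (141,410). The arm is clear, and the bystanders and the spare wheel look unchanged. Handing in.

```bash
python3 -c "
from station import ctrl
print(ctrl.finish_job())"
```

```text
the job is handed in; nothing more can be done
None
```

I rolled the panel press's wheel anticlockwise with the shut fingertips, from about 2.25 rad to about 12.6 rad. It took three strokes, lifting clear to wind the wrist back between them, and the job was handed in at about 23 s of the 72 s allowed.

- **Contact force:** the highest wrist-force reading I took was about 19 N, against the 80 N limit. It was sampled at the end of each call, not continuously.
- **Final position:** the last wrist picture shows the mark in line with the pointer. The measured offset is about 0.07 rad, and the allowance is 0.35 rad.
- **Clear of everything:** the fingers ended about 85 mm above the wheel's spindle, with wrist-force readings back at noise level.
- **Other things on the table:** the empty press's mark and the bystanders look unmoved in the final scene picture. I judged this by eye and did not measure it.
- **Checks that failed:** twice the automatic mark finder returned nothing. The first time I read the mark by eye from the picture; the second time I relied on the next reading. Every later reading agreed with the commanded travel to within about 0.1 rad.

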